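Lower the pour-over stand one hole and fit the dripper over the mug

ROBOT

A 6-joint arm with a two-finger parallel gripper is mounted at the origin on a cart in front of the work surface, level with it; the furniture and walls round the work are solid. World frame = base frame: x ahead of the robot, y to its left, z up, the work surface at z = 0. Lengths are in mm, angles in rad, forces in N, time in s.
With the tool pointing down it reaches from about 250 to 800 mm from the base axis. Payload 8.5 kg.
Tool frame: the origin (TCP) lies between the finger pads; the fingertips stand 8 mm ahead of it and the grasp point (between the pads) lies 11 mm behind it; z points along the fingers, y is the direction in which the jaws open and shut (so a half turn about z gives the same grasp; the last joint's range is limited). The gripper opens to 85 mm and grips with 20 to 120 N. Pads are 22 mm wide; open, the fingers measure 114 mm over their backs; the gripper's body (76 mm by 85 mm) begins 54 mm behind the grasp point. The pads swing forward as they close: fully open they stand 13 mm farther back than shut.
Start: joints at [-1.127, 0.238, -0.013, 1.319, 0, 1.571], TCP at [225.401, -474.103, 239.276] pointing down, gripper open.
Joint ranges: [-2.66, 2.66], [-1.03, 1.9], [-1.14, 1.46], [-1.82, 2.27], [-1.45, 1.34], [-3.14, 3.14]. Speed limits (rad/s): [2.22, 2.22, 2.79, 3.14, 3.14, 3.14].

INTERFACE

Orientations are given as [roll, pitch, yaw] about the fixed x, y, z axes, in that order (R = Rz(yaw) Ry(pitch) Rx(roll)).
In Python, from bench import telemetry, imaging, manip gives the robot as it stands.
- The arm moves only by the tool arm_command, never from a script. Its argument "targets" is a list of rows, each an object with "slide": the shift along the world's x, y, z in mm, a list of three; "twist": the turn, a rotation vector about the world's x, y, z in degrees, a list of three. In form: [{"slide": [x, y, z], "twist": [ax, ay, az]}, ...]. A call has 1 to 5 rows; each row is the pose to reach, as a shift and turn from the pose measured when the call began; what a row does not reach only later rows make up. A row lasts 1/12 s, in which the tool goes at most 41.7 mm and 7.16 degrees, less where a joint would pass 70% of its speed; a pose out of reach is approached as far as the arm can. A call with a gripper value outside its range is refused whole. "gripper" is the finger opening in mm, from 0 to 85.4, set as the call begins (left out, the last holds). The fingers move at their own pace and stop on an object; "squeeze" is the grip in N (left out, the last holds). Time passes only in rows, so rows that repeat a pose let the fingers close. It gives the time, the measured TCP pose, the force and the opening at its end, in the units of the state.
- telemetry.observe(): the state, without advancing time (a new reading comes with each control period).
- imaging.camera(name): name is "scene" or "top" or "wrist"; returns (picture, depth): 420x560x3 uint8, red, green, blue; 420x560 float32, mm along the optical axis (not along the pixel's ray), 0 where there is no reading.
- imaging.calibration(name): a dict with "vfov" (degrees; the focal length in pixels is half the picture's height over the tangent of half this angle, whatever the lens; pixels are square), "cx", "cy" (the principal point, pixels), "origin" and "attitude" of the camera in the world. Camera axes: x right, y down, z forward; pixel columns grow to the right and rows downward; lengths in mm; the calibration is good to about 2 mm. A picture is of the moment at which its call begins: read the wrist's pose just before it. calibration takes no time and is no camera call; for the wrist camera it gives the pose at the moment of the call.
- manip.sign_off(): hands the job in, once; it reports no verdict.
The state is a dict: "time": time; "q": joint angles; "dq": joint speeds; "joint_efforts": joint torques, N m; "ee_pos": TCP position; "tcp_rot": TCP orientation; "ft_force": force on the tool from outside, world axes, zero at the start; "wrist_torque": the same for the moment, N m; "grip_width": finger opening in mm.
Only numpy, scipy, OpenCV 4.12 (cv2) and the standard library are available. Lean on these libraries where they do the work, as an engineer would, in place of code of your own. Each camera call takes 0.05 s, during which the arm holds its last target. There are 200 camera calls.

TASK

The pour-over stand is still set for a tall pot, but today a mug stands under it: squeeze in the brass snap button and slide the dark outer tube with the dripper ring down by one hole, until the button springs fully out of the next hole, without ramming the tube hard against the button once it is locked. Only when it has locked there, set the little steel dripper gently into the ring, upright and fully home, and let go; the mug stays standing where it is and the jar and the teaspoon are left alone.

Things in the scene. Friction and masses are not known exactly. Their poses are not given: they have to be found in the camera images.
- button_tip (a point): tip of the brass snap button, a round-nosed pin 8 mm thick, out of the front face of the dark square tube by 4 mm at the start (28 mm from tip to the tube's back face). It sits in the fixed inner post and stays 175 mm above the worktop. Own x axis: level, from the tip into the tube (pressing direction); y: sideways, away from the ring; z up. With the button out, the tube's axis is 16 mm behind the tip
- button (a joint): m pressed in: 0 = fully out (locked), 0.004 = flush with the tube's face, 0.006 = hidden behind its 2 mm wall. Spring 2 N out, 3 N hidden. When it is flush, pushing the tube down (5 to 15 N) makes the hole's edge press it in the rest of the way; it then stays hidden unheld and springs out at the next free hole. Pressed under 3 mm it locks. A finger over a hole holds it flush, so the tube can run past
- carrier (a joint): m that the dark outer tube has slid down from the start: 0 = start hole, then the next hole at 0.019 to 0.029: the spacing differs from stand to stand and must be felt (play in a hole: about 0.5 mm up and down); 0.030 = hard stop, past the hole. Sliding takes about 7 N, helped by its weight (0.2 kg); it does not fall by itself. Against a locked button, keep the push under about 20 N
- cap_top (a point): centre of the flat top of the dark outer tube's black cap (26 x 26 mm), 39.5 mm above the button's axis at the start. Tube 24 x 24 mm, 94 mm long, upright, closed at the top; three holes in its front face: one at the button, one 24 mm below, and the next hole 19 to 29 mm above, in a bright steel strip. Own axes: x from front to back face, y away from the ring, z up
- ring_seat (a point): centre of the upper face of the dripper ring (84 mm outside, 59 mm opening, 8 mm thick), on an arm of the outer tube, 105 mm from the tube's axis along this frame's -y, 54.5 mm below the top of the cap; it moves down with the tube. Fixed wooden base below it: 150 x 225 x 10 mm
- dripper_centre (a point): centre, half-way up, of the loose steel dripper: 58 mm high, about 160 g, upright on the worktop. From the bottom: spigot 55 mm across, 9 mm high, that fits the ring; flange 86 mm across, 3 mm thick, that lies on the ring; straight open cup 58 mm across (60 mm at the rolled rim), the upper 46 mm, by which to hold it. Seated, this point is 20 mm above the ring's upper face. z: upright axis
- mug_centre (a point): centre, half-way up, of the green and white mug's cup (78 mm across, 101 mm high, handle to one side), standing loose on the stand's base under the ring; its rim is 12 to 22 mm below the ring once lowered
- jar_centre (a point): centre, half-way up, of a loose glass jar with a black lid, 63 mm across and 94 mm high, standing by itself on the front half of the worktop: a bystander
- teaspoon: steel teaspoon, 137 mm long, lying loose at the front of the worktop; origin under its middle: a bystander
Mind the look-alikes: they are no part of the job. What is shaped like the part that bears dripper_centre but blue is not meant.

How it is judged:
By the outcome, as a careful person would: the job done as asked, in the order asked, and still so for the second after the job is handed in, with the robot touching nothing.
It also fails if it takes over 61 s, if anything falls off the work surface, if the arm or the gripper's body presses on something with over 40 N, if the wrist force passes 120 N, or if a joint passes its speed limit or range.

## Working session

There is one attempt and no reset: what is moved stays moved. The work goes in short steps, Python scripts to look and compute and a tool call to move; the robot and the scene stay as the last step left them, time stands still between calls to the robot, and variables do not carry over. Pictures are saved under pics/ and viewed, about 8 in all and at most 12, crops included, and the job is handed in when it is done.

Besides the shell and the picture viewer there is one more tool, called after "Emit:" by a JSON object that holds its "method" and its "body". arm_command: Moves the arm, as the interface text tells. Its arguments: {"type":"object","properties":{"targets":{"type":"array"},"gripper":{"type":"number"},"squeeze":{"type":"number"}},"required":["targets"]}

```bash
mkdir -p pics
cat > h.py <<'E'
import numpy as np, cv2
from bench import telemetry, imaging, manip
from scipy.spatial.transform import Rotation as R
def snap(n,f):
    c=imaging.calibration(n); p,d=imaging.camera(n)
    cv2.imwrite(f'pics/{f}.png',p[:,:,::-1]); np.savez(f'pics/{f}.npz',p=p,d=d,**{k:np.array(v) for k,v in c.items()})
    return c,p,d
def att(a):
    a=np.array(a,float)
    return a if a.shape==(3,3) else (R.from_quat(a).as_matrix() if a.size==4 else R.from_euler('xyz',a).as_matrix())
def cloud(f):
    z=np.load(f'pics/{f}.npz'); d=z['d']; fo=d.shape[0]/2/np.tan(np.radians(float(z['vfov']))/2)
    v,u=np.mgrid[:d.shape[0],:d.shape[1]]
    P=np.stack([(u-z['cx'])/fo*d,(v-z['cy'])/fo*d,d],-1)
    W=P@att(z['attitude']).T+z['origin']; W[d<=0]=np.nan
    return W
E
python3 - <<'E'
from h import *
for n in('scene','top'):
    c,p,d=snap(n,n+'0'); print(n,c)
print(telemetry.observe())
a=cv2.imread('pics/scene0.png');b=cv2.imread('pics/top0.png')
E
```

```text
scene {'vfov': 43.24893411337598, 'cx': 281.936284534321, 'cy': 211.2988965984933, 'origin': array([ -183.9367691 , -1013.96742769,   882.90805728]), 'attitude': array([-2.15359664, -0.01686239, -0.58671162])}
top {'vfov': 53.17345212431949, 'cx': 273.4901668291774, 'cy': 210.14281991268942, 'origin': array([ 237.95839428,  -57.90380742, 1368.08716315]), 'attitude': array([-2.9551849 , -0.01122537, -1.55818753])}
{'time': 0.1, 'q': array([-1.12700149e+00,  2.38717749e-01, -1.41694131e-02,  1.31918404e+00,
        7.50395671e-06,  1.57081728e+00]), 'dq': array([-0.0014347 , -0.00235016,  0.00067292, -0.00131145,  0.00169739,
        0.00044074]), 'joint_efforts': array([ 2.79951004e-03, -5.39720249e+01,  3.46998382e+01,  1.34458867e-02,
        1.55941298e-04,  1.69537020e-05]), 'ee_pos': array([ 225.26800467, -473.81951545,  238.74370085]), 'tcp_rot': array([-3.14031778e+00, -7.47723730e-06,  4.43773869e-01]), 'ft_force': array([-0.57597486,  0.5059851 ,  0.67499825]), 'wrist_torque': array([ 0.03107815, -0.01342346, -0.00805772]), 'grip_width': 85.48555408513516}
```

View pics/scene0.png

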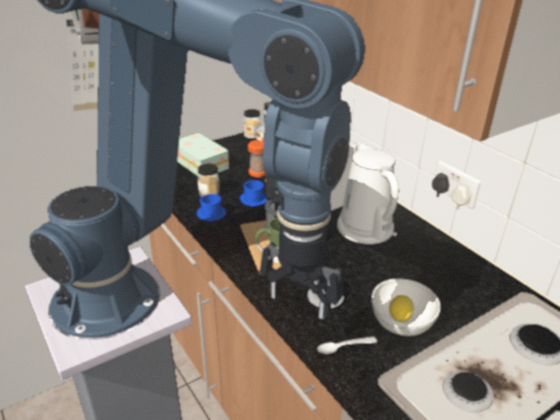

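View pics/top0.png

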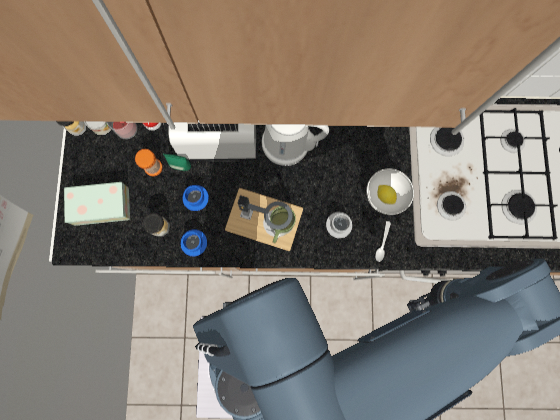

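The top view shows the stand at about (263,218), with its post at (247,202) and ring at (280,217). The steel dripper is at (340,224), the jar at (157,225) and the spoon at (383,240). The blue look-alikes are at (195,198) and (194,243).

Run:
```python
from h import *
W=cloud('top0'); p=np.load('pics/top0.npz')['p']
for u,v in[(247,202),(280,217),(340,224),(157,225),(383,240),(235,240),(290,240),(300,206),(240,192)]: print((u,v),W[v,u].round(0))
cr=cv2.resize(p[180:260,220:360],None,fx=5.6,fy=5.6,interpolation=cv2.INTER_CUBIC); cv2.imwrite('pics/c1.png',cr[:,:,::-1])
# heights
H=W[180:260,220:360]
m=(H[...,2]>190)&(H[...,2]<300); print('tall',m.sum(),np.nanmedian(H[m],0)); 
for a in np.argwhere(m): print(a+[180,220],H[tuple(a)].round(0),end=';')
m=(H[...,2]>40)&(H[...,2]<70)&(H[...,1]<-110);q=H[m]; print('\ndrip',m.sum(),q.min(0),q.max(0))
m=(H[...,2]>140)&(H[...,2]<180);q=H[m]; print('ring',m.sum(),q.min(0),q.max(0))
print(np.round(H[::5,::7,2]))
```

```text
(247, 202) [480.   7. 202.]
(280, 217) [470. -91.  18.]
(340, 224) [ 447. -285.   34.]
(157, 225) [427. 287.  95.]
(383, 240) [ 401. -429.    9.]
(235, 240) [394.  54.   4.]
(290, 240) [ 396. -125.   11.]
(300, 206) [ 511. -158.   -0.]
(240, 192) [554.  42.  10.]
tall 94 [480.65747306  18.16505521 214.02694807]
[196 240] [494.  26. 218.];[196 241] [495.  24. 213.];[196 242] [495.  21. 213.];[196 243] [495.  18. 215.];[197 239] [493.  30. 209.];[197 240] [493.  27. 211.];[197 241] [493.  24. 212.];[197 242] [492.  21. 216.];[197 243] [492.  18. 216.];[197 244] [492.  15. 216.];[197 245] [491.  12. 218.];[197 246] [492.  10. 215.];[198 239] [489.  29. 213.];[198 240] [490.  27. 210.];[198 241] [488.  23. 217.];[198 242] [489.  21. 214.];[198 243] [490.  18. 212.];[198 244] [489.  15. 214.];[198 245] [489.  12. 215.];[198 246] [488.   9. 219.];[198 247] [489.   7. 218.];[198 248] [490.   4. 213.];[199 239] [486.  29. 213.];[199 240] [486.  26. 215.];[199 241] [487.  24. 209.];[199 242] [487.  21. 212.];[199 243] [486.  18. 215.];[199 244] [487.  15. 212.];[199 245] [487.  12. 213.];[199
[... 2923 characters left out ...]
. 165. 159. 156.  nan   5.  -7.  -1.
   -4.   2.  66.  33.  15.   1.]
 [  3.  11.  17.  12.  10.  16.  11.   9.  99. 110.  67.  -1.  -2.  -0.
    4.   2.   7.   7.  60.  -0.]
 [ -1.   1.  -5.  12.  12.  10.  10.  11. 106.  13.   6.   2.  -3.  -2.
   -1.   6.  14.  15.  14.  -2.]
 [ -3.   5.  -1.   1.  nan  10.  10.   9.  97.  11.  11.   0.   1.  -2.
   -0.  -1.  -2.  -3.   1.   5.]
 [  1.   1.  -5.   4.   6.   1.   3.  -4.  13.  10.   3.  -1.   1.  -2.
   -0.  -0.   1.  -1.  -3.   1.]
 [ -1.   1.  -2.  -1.  -1.  -1.  -4.  nan   2.  -1.   2.  -7.  -1.   0.
    3.   7.   3.   1.   6.   1.]
 [ -1.  -1.  -5.   2.   5.   6.   1.   0.   4.   4.  -2.   2.   2.  -0.
    2.  -1.   2.   3.   2.   4.]]
```

View pics/c1.png

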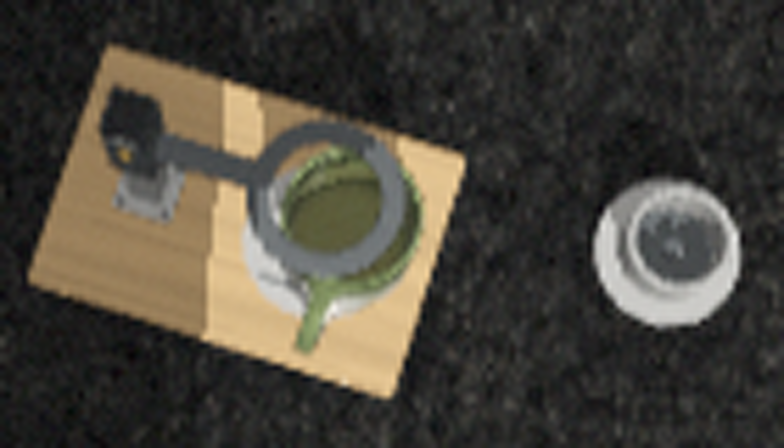

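Run:
```python
from h import *
from scipy.optimize import least_squares
W=cloud('top0'); H=W[180:260,220:360].reshape(-1,3)
def circ(q,r):
    f=lambda c:np.clip(np.abs(np.hypot(*(q[:,:2]-c[:2]).T)-r[1])-r[0],0,None)
    return least_squares(f,np.median(q[:,:2],0),loss='soft_l1').x
m=(abs(H[:,2]-159)<7)&(H[:,1]<-40)&(H[:,1]>-135); q=H[m]
s=least_squares(lambda c:np.clip(abs(np.hypot(q[:,0]-c[0],q[:,1]-c[1])-35.7)-5,0,None),[472,-85],loss='soft_l1'); print(len(q),np.median(q[:,2]),s.x,s.cost)
cap=np.array([481.5,18.5]); v=s.x-cap; print('len',np.hypot(*v),'ang',np.degrees(np.arctan2(v[1],v[0])))
m=(H[:,2]>50)&(H[:,2]<66)&(H[:,1]<-230); q=H[m]
s=least_squares(lambda c:np.hypot(q[:,0]-c[0],q[:,1]-c[1])-29,[450,-285],loss='soft_l1'); print('drip',len(q),np.median(q[:,2]),s.x,s.cost)
m=(H[:,2]>8)&(H[:,2]<25)&(H[:,1]<-230); q=H[m]; print('fl',len(q),q.mean(0),q.min(0),q.max(0))
print(telemetry.observe()['ee_pos'], imaging.calibration('wrist'))
```

```text
329 159.66167789067663 [451.44929582 -80.92312864] 26.29153257420863
len 103.86531341722934 ang -106.8174755319472
drip 90 58.20451536468681 [ 447.34873052 -283.55502176] 82.8281257001281
fl 367 [ 445.59588555 -280.85195786   13.99414887] [ 375.35039642 -351.12031032    8.01179613] [ 567.0013059  -233.93725024   24.30223714]
[ 225.26800467 -473.81951545  238.74370085] {'vfov': 67.31685583338896, 'cx': 281.38334387708994, 'cy': 208.25521692145918, 'origin': array([ 295.12905684, -440.865326  ,  371.94721336]), 'attitude': array([ 2.83683794e+00, -8.93124367e-04, -1.12643407e+00])}
```

Emit:
{"method": "arm_command", "body": {"targets": [{"slide": [17, 33, 10], "twist": [0, 0, 4]}, {"slide": [34, 66, 20], "twist": [0, 0, 8]}, {"slide": [51, 98, 30], "twist": [0, 0, 12]}, {"slide": [68, 131, 40], "twist": [0, 0, 15]}, {"slide": [86, 164, 50], "twist": [0, 0, 18]}]}}

```text
time: 0.52
ee_pos: [311.3, -308.2, 288.9]
tcp_rot: [-3.14, -0.0, 0.76]
ft_force: [0.1, -0.2, 0.1]
grip_width: 85.1
```

Emit:
{"method": "arm_command", "body": {"targets": [{"slide": [17, 33, 0], "twist": [0, 0, 4]}, {"slide": [34, 66, 0], "twist": [0, 0, 8]}, {"slide": [51, 98, 0], "twist": [0, 0, 12]}, {"slide": [68, 131, 0], "twist": [0, 0, 15]}, {"slide": [86, 164, 0], "twist": [0, 0, 18]}]}}

```text
time: 0.93
ee_pos: [397.5, -142.4, 288.9]
tcp_rot: [-3.14, 0.0, 1.076]
ft_force: [1.3, -1.5, 0.7]
grip_width: 85.3
```

Emit:
{"method": "arm_command", "body": {"targets": [{"slide": [17, 33, 0], "twist": [0, 0, 3]}, {"slide": [34, 66, 0], "twist": [0, 0, 6]}, {"slide": [51, 98, 0], "twist": [0, 0, 9]}, {"slide": [68, 131, 0], "twist": [0, 0, 12]}, {"slide": [86, 164, 0], "twist": [0, 0, 12]}]}}

```text
time: 1.35
ee_pos: [483.7, 23.5, 288.8]
tcp_rot: [-3.139, 0.0, 1.289]
ft_force: [0.9, -0.1, 0.1]
grip_width: 85.8
```

Run:
```python
from h import *
print(telemetry.observe()['ee_pos'])
c,p,d=snap('wrist','w1'); print(c)
```

```text
[483.69437907  23.48011903 288.76800481]
{'vfov': 67.31685583338896, 'cx': 281.38334387708994, 'cy': 208.25521692145918, 'origin': array([505.73532715,  97.3649971 , 421.97597616]), 'attitude': array([ 2.83484900e+00,  3.97940531e-04, -2.80808880e-01])}
```

View pics/w1.png

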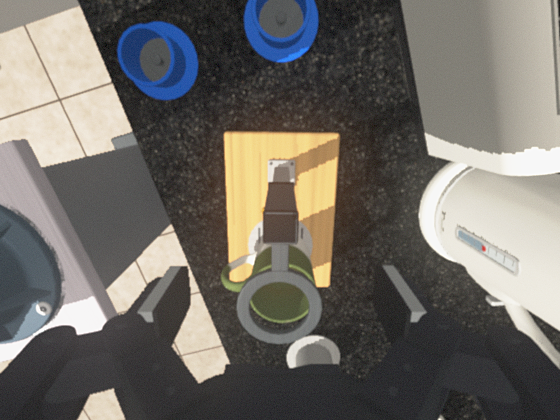

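The wrist view shows the cap top at about (280,227), the ring centre at (279,306) and the dripper rim at (313,350). The stand's axes are nearly aligned with the picture.

```bash
cat >> h.py <<'E'
from scipy.optimize import least_squares
def ringfit(W,z,c0,r=35.7,hw=5.5,tol=6,rad=55):
    H=W.reshape(-1,3); m=(abs(H[:,2]-z)<tol)&(np.hypot(H[:,0]-c0[0],H[:,1]-c0[1])<rad); q=H[m]
    s=least_squares(lambda c:np.clip(abs(np.hypot(q[:,0]-c[0],q[:,1]-c[1])-r)-hw,0,None)+.01*(np.hypot(q[:,0]-c[0],q[:,1]-c[1])-r),c0,loss='soft_l1')
    return s.x,len(q),np.median(q[:,2]),s.cost
E
python3 - <<'E'
from h import *
W=cloud('w1'); H=W.reshape(-1,3)
m=(H[:,2]>206)&(H[:,2]<222)&(abs(H[:,1]-18)<25)&(abs(H[:,0]-481)<25); q=H[m]
r=cv2.minAreaRect(q[:,:2].astype(np.float32)); print('cap',len(q),q.mean(0),r)
c,n,z,cost=ringfit(W,159.5,[451,-81]); print('ring',c,n,z,cost)
v=c-q.mean(0)[:2]; print(np.hypot(*v),np.degrees(np.arctan2(v[1],v[0])))
E
```

```text
cap 1214 [482.8045014   21.06874845 213.01930499] ((482.70623779296875, 20.060413360595703), (25.964183807373047, 24.992389678955078), 72.81666564941406)
ring [452.65773296 -78.26364633] 2983 158.65516948883976 1020.6390070453274
103.80632109621348 -106.88271986117115
```

Emit:
{"method": "arm_command", "body": {"targets": [{"slide": [-1.7, -3.5, 0], "twist": [0, 0, -0.8]}, {"slide": [-1.7, -3.5, -35], "twist": [0, 0, -0.8]}, {"slide": [-1.7, -3.5, -70], "twist": [0, 0, -0.8]}, {"slide": [-1.7, -3.5, -95], "twist": [0, 0, -0.8]}, {"slide": [-1.7, -3.5, -117], "twist": [0, 0, -0.8]}]}}

```text
time: 1.82
ee_pos: [483.6, 23.7, 169.1]
tcp_rot: [-3.138, -0.002, 1.274]
ft_force: [-0.3, 0.2, 0.4]
grip_width: 85.5
```

Emit:
{"method": "arm_command", "body": {"targets": [{"slide": [0, 0, 0], "twist": [0, 0, 0]}, {"slide": [0, 0, 0], "twist": [0, 0, 0]}, {"slide": [0, 0, 0], "twist": [0, 0, 0]}, {"slide": [0, 0, 0], "twist": [0, 0, 0]}, {"slide": [0, 0, 0], "twist": [0, 0, 0]}], "gripper": 36, "squeeze": 30}}

```text
time: 2.23
ee_pos: [484.4, 23.5, 170.6]
tcp_rot: [-3.14, -0.003, 1.274]
ft_force: [-0.5, 0.3, 0.3]
grip_width: 35.9
```

Emit:
{"method": "arm_command", "body": {"targets": [{"slide": [-2.4, -3.5, 1.5], "twist": [0, 0, 0]}, {"slide": [-2.4, -3.5, 1.5], "twist": [0, 0, 0]}, {"slide": [-2.4, -3.5, 1.5], "twist": [0, 0, 0]}]}}

```text
time: 2.48
ee_pos: [482.3, 19.8, 172.7]
tcp_rot: [-3.141, -0.003, 1.273]
ft_force: [0.7, -0.3, -0.1]
grip_width: 35.9
```

Run:
```python
from h import *
s=telemetry.observe();print(s['ee_pos'],s['ft_force'])
c,p,d=snap('wrist','w2'); print(telemetry.observe()['ee_pos'])
W=cloud('w2'); H=W.reshape(-1,3)
m=(H[:,2]>206)&(H[:,2]<222)&(abs(H[:,1]-20)<18)&(abs(H[:,0]-482)<18); q=H[m]
print(len(q),q.mean(0),cv2.minAreaRect(q[:,:2].astype(np.float32)))
```

```text
[482.26380787  19.82632791 172.7319316 ] [ 0.67669712 -0.31434001 -0.1088741 ]
[482.19445751  19.89700794 172.50661268]
5136 [481.64530184  23.617011   212.86293334] ((477.6830139160156, 21.939712524414062), (26.176666259765625, 35.40692901611328), 73.04946899414062)
```

View pics/w2.png

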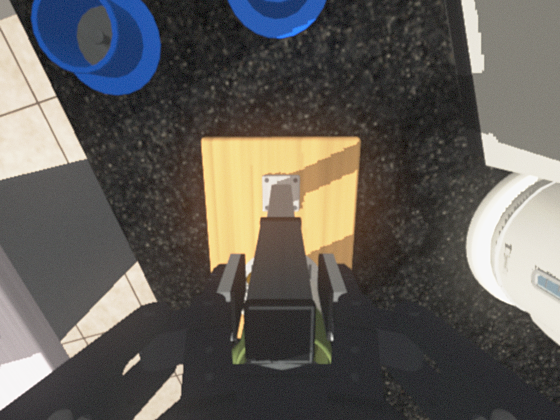

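The pads straddle the tube at columns 245 and 318, roughly centred, with the brass at (240,312) behind the left pad. Next I close on it.

Emit:
{"method": "arm_command", "body": {"targets": [{"slide": [0, 0, 0], "twist": [0, 0, 0]}, {"slide": [0, 0, 0], "twist": [0, 0, 0]}, {"slide": [0, 0, 0], "twist": [0, 0, 0]}, {"slide": [0, 0, 0], "twist": [0, 0, 0]}, {"slide": [0, 0, 0], "twist": [0, 0, 0]}], "gripper": 10, "squeeze": 45}}

```text
time: 2.95
ee_pos: [481.6, 20.1, 172.5]
tcp_rot: [-3.14, -0.003, 1.274]
ft_force: [-5.3, 1.8, 4.6]
grip_width: 23.8
```

Emit:
{"method": "arm_command", "body": {"targets": [{"slide": [0, 0, -1], "twist": [0, 0, 0]}, {"slide": [0, 0, -2], "twist": [0, 0, 0]}, {"slide": [0, 0, -3], "twist": [0, 0, 0]}, {"slide": [0, 0, -4], "twist": [0, 0, 0]}, {"slide": [0, 0, -4], "twist": [0, 0, 0]}]}}

```text
time: 3.37
ee_pos: [481.5, 20.1, 168.9]
tcp_rot: [-3.14, -0.003, 1.274]
ft_force: [-3.1, 1.1, 4.3]
grip_width: 23.4
```

Emit:
{"method": "arm_command", "body": {"targets": [{"slide": [0, 0, -1.5], "twist": [0, 0, 0]}, {"slide": [0, 0, -3], "twist": [0, 0, 0]}, {"slide": [0, 0, -4.5], "twist": [0, 0, 0]}, {"slide": [0, 0, -6], "twist": [0, 0, 0]}, {"slide": [0, 0, -7], "twist": [0, 0, 0]}]}}

```text
time: 3.78
ee_pos: [481.5, 20.1, 162.2]
tcp_rot: [-3.141, -0.003, 1.274]
ft_force: [-3.8, -0.6, 5.9]
grip_width: 23.9
```

Run:
```python
from h import *
s=telemetry.observe();print(s['ee_pos'],s['ft_force'])
c,p,d=snap('wrist','w3')
for f in('w2','w3'):
  W=cloud(f); print(f,np.nanmedian(W[320:350,262:300,2]))
```

```text
[481.53246179  20.09595995 162.19419999] [-3.79583504 -0.55048505  5.92009906]
w2 213.2728086411244
w3 202.714926864475
```

Emit:
{"method": "arm_command", "body": {"targets": [{"slide": [0, 0, 0], "twist": [0, 0, 0]}, {"slide": [0, 0, 0], "twist": [0, 0, 0]}, {"slide": [0, 0, 20], "twist": [0, 0, 0]}, {"slide": [0, 0, 45], "twist": [0, 0, 0]}, {"slide": [0, 0, 64], "twist": [0, 0, 0]}], "gripper": 60}}

```text
time: 4.25
ee_pos: [481.8, 20.1, 227.3]
tcp_rot: [-3.141, -0.003, 1.274]
ft_force: [0.5, 0.8, 0.4]
grip_width: 59.8
```

Emit:
{"method": "arm_command", "body": {"targets": [{"slide": [0, 0, 0], "twist": [0, 0, 0]}, {"slide": [0, 0, 0], "twist": [0, 0, 0]}, {"slide": [0, 0, 0], "twist": [0, 0, 0]}, {"slide": [0, 0, 0], "twist": [0, 0, 0]}, {"slide": [0, 0, 0], "twist": [0, 0, 0]}], "gripper": 0}}

```text
time: 4.67
ee_pos: [481.2, 20.0, 226.2]
tcp_rot: [-3.139, -0.002, 1.274]
ft_force: [0.3, 0.0, -0.0]
grip_width: 0.5
```

Run:
```python
from h import *
s=telemetry.observe();print(s['ee_pos'],s['ft_force'],s['grip_width'])
snap('wrist','w4')
snap('top','t4')
W=cloud('w4'); H=W.reshape(-1,3)
m=(abs(H[:,2]-203)<7)&(abs(H[:,1]-20)<18)&(abs(H[:,0]-482)<18); q=H[m]; print(len(q),q.mean(0),np.median(q[:,2]))
W=cloud('t4'); print(ringfit(W,148,[452,-80]))
```

```text
[481.24109874  20.01870605 226.19230783] [ 0.30651959  0.01695734 -0.04697796] 0.5305895259983108
1206 [484.13304676  25.90615515 202.11288708] 202.36112692292556
(array([451.74953472, -79.76478817]), 334, np.float64(149.3898639910941), np.float64(104.38229137109754))
```

Emit:
{"method": "arm_command", "body": {"targets": [{"slide": [1, 0, -6], "twist": [0, 0, 0]}, {"slide": [1, 0, -12], "twist": [0, 0, 0]}, {"slide": [1, 0, -14], "twist": [0, 0, 0]}, {"slide": [1, 0, -15], "twist": [0, 0, 0]}]}}

```text
time: 5.1
ee_pos: [482.2, 20.1, 211.0]
tcp_rot: [-3.139, -0.002, 1.274]
ft_force: [-0.8, 0.5, 4.8]
grip_width: -0.0
```

Emit:
{"method": "arm_command", "body": {"targets": [{"slide": [0, 0, -0.7], "twist": [0, 0, 0]}, {"slide": [0, 0, -1.4], "twist": [0, 0, 0]}, {"slide": [0, 0, -2], "twist": [0, 0, 0]}]}}

```text
time: 5.35
ee_pos: [482.1, 20.0, 209.3]
tcp_rot: [-3.14, -0.002, 1.274]
ft_force: [-2.2, -0.4, 5.4]
grip_width: 0.3
```

Emit:
{"method": "arm_command", "body": {"targets": [{"slide": [0, 0, -0.7], "twist": [0, 0, 0]}, {"slide": [0, 0, -1.4], "twist": [0, 0, 0]}, {"slide": [0, 0, -2], "twist": [0, 0, 0]}]}}

```text
time: 5.6
ee_pos: [482.1, 20.0, 207.7]
tcp_rot: [-3.14, -0.002, 1.274]
ft_force: [-1.5, -0.9, 4.9]
grip_width: -0.2
```

Emit:
{"method": "arm_command", "body": {"targets": [{"slide": [0, 0, -0.7], "twist": [0, 0, 0]}, {"slide": [0, 0, -1.4], "twist": [0, 0, 0]}, {"slide": [0, 0, -2], "twist": [0, 0, 0]}]}}

```text
time: 5.85
ee_pos: [482.1, 20.1, 206.1]
tcp_rot: [-3.141, -0.003, 1.274]
ft_force: [-1.1, -0.2, 2.9]
grip_width: -0.2
```

Emit:
{"method": "arm_command", "body": {"targets": [{"slide": [0, 0, -0.5], "twist": [0, 0, 0]}, {"slide": [0, 0, -1], "twist": [0, 0, 0]}]}}

```text
time: 6.02
ee_pos: [482.1, 20.0, 205.1]
tcp_rot: [-3.141, -0.003, 1.274]
ft_force: [-1.1, -0.9, 1.8]
grip_width: -0.3
```

Emit:
{"method": "arm_command", "body": {"targets": [{"slide": [0, 0, -0.5], "twist": [0, 0, 0]}, {"slide": [0, 0, -1], "twist": [0, 0, 0]}]}}

```text
time: 6.18
ee_pos: [482.1, 20.0, 204.0]
tcp_rot: [-3.141, -0.003, 1.274]
ft_force: [0.1, -1.2, -0.9]
grip_width: 0.3
```

Run:
```python
from h import *
s=telemetry.observe();print(s['ee_pos'],s['ft_force'],s['wrist_torque'])
snap('top','t5');snap('wrist','w5')
for f in('top0','t4','t5'):
  W=cloud(f); H=W.reshape(-1,3)
  m=(abs(H[:,2]-150)<25)&(H[:,1]<-35)&(H[:,1]>-130)&(abs(H[:,0]-452)<50); q=H[m]; print(f,len(q),np.median(q[:,2]))
```

```text
[482.12001572  20.03180081 203.96229371] [ 0.10924303 -1.21635748 -0.92328677] [ 0.00382347 -0.02431526  0.02219456]
top0 340 159.63810256145177
t4 331 149.39207323632377
t5 331 141.03285677693702
```

View pics/w5.png

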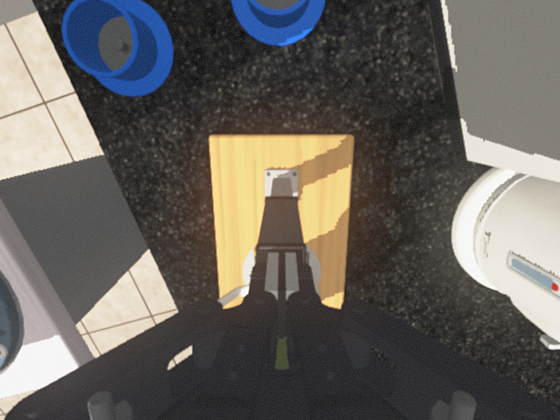

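The fingers rest on the cap at about (280,265), and the ring has dropped 18.6 mm so far. I continue in small steps.

Emit:
{"method": "arm_command", "body": {"targets": [{"slide": [0, 0, -0.5], "twist": [0, 0, 0]}, {"slide": [0, 0, -1], "twist": [0, 0, 0]}]}}

```text
time: 6.45
ee_pos: [482.1, 20.0, 202.8]
tcp_rot: [-3.14, -0.002, 1.274]
ft_force: [-1.2, 0.1, 4.4]
grip_width: 0.2
```

Emit:
{"method": "arm_command", "body": {"targets": [{"slide": [0, 0, -0.5], "twist": [0, 0, 0]}, {"slide": [0, 0, -1], "twist": [0, 0, 0]}]}}

```text
time: 6.62
ee_pos: [482.1, 20.0, 201.9]
tcp_rot: [-3.14, -0.002, 1.274]
ft_force: [-2.0, 0.1, 3.6]
grip_width: -0.1
```

Emit:
{"method": "arm_command", "body": {"targets": [{"slide": [0, 0, -0.5], "twist": [0, 0, 0]}, {"slide": [0, 0, -1], "twist": [0, 0, 0]}]}}

```text
time: 6.78
ee_pos: [482.1, 20.0, 201.2]
tcp_rot: [-3.141, -0.003, 1.274]
ft_force: [-3.4, -0.7, 8.3]
grip_width: -0.0
```

Emit:
{"method": "arm_command", "body": {"targets": [{"slide": [0, 0, -0.5], "twist": [0, 0, 0]}, {"slide": [0, 0, -0.5], "twist": [0, 0, 0]}]}}

```text
time: 6.95
ee_pos: [482.1, 20.0, 201.1]
tcp_rot: [-3.141, -0.003, 1.274]
ft_force: [-2.3, -1.0, 7.9]
grip_width: 0.1
```

Emit:
{"method": "arm_command", "body": {"targets": [{"slide": [0, 0, -0.8], "twist": [0, 0, 0]}, {"slide": [0, 0, -0.8], "twist": [0, 0, 0]}]}}

```text
time: 7.12
ee_pos: [482.1, 20.0, 200.8]
tcp_rot: [3.141, -0.003, 1.274]
ft_force: [-3.2, 0.4, 9.5]
grip_width: -0.0
```

Emit:
{"method": "arm_command", "body": {"targets": [{"slide": [0, 0, -1], "twist": [0, 0, 0]}, {"slide": [0, 0, -1], "twist": [0, 0, 0]}]}}

```text
time: 7.28
ee_pos: [482.1, 20.0, 200.7]
tcp_rot: [3.14, -0.003, 1.274]
ft_force: [-4.2, -0.1, 11.1]
grip_width: -0.1
```

Emit:
{"method": "arm_command", "body": {"targets": [{"slide": [0, 0, 20], "twist": [0, 0, 0]}, {"slide": [-20, 0, 50], "twist": [-2, -6.5, 0]}, {"slide": [-40, 0, 70], "twist": [-4, -13, 0]}, {"slide": [-65, 0, 80], "twist": [-6, -19, 0]}, {"slide": [-90, 0, 80], "twist": [-7.5, -25, 0]}]}}

```text
time: 7.7
ee_pos: [393.0, 19.9, 282.8]
tcp_rot: [2.677, -0.008, 1.275]
ft_force: [-0.7, 0.6, 1.4]
grip_width: 0.2
```

Emit:
{"method": "arm_command", "body": {"targets": [{"slide": [-10, 0, 0], "twist": [-2, -6, 0]}, {"slide": [-20, 0, 0], "twist": [-3, -9, 0]}, {"slide": [-20, 0, 0], "twist": [-3, -9, 0]}]}}

```text
time: 7.95
ee_pos: [369.3, 19.6, 281.2]
tcp_rot: [2.509, -0.003, 1.278]
ft_force: [0.5, -0.6, -0.9]
grip_width: 0.2
```

Run:
```python
from h import *
s=telemetry.observe();print(s['ee_pos'],s['q'])
snap('top','t6');c,p,d=snap('wrist','w6'); print(c['origin'])
for f in('top0','t5','t6'):
  W=cloud(f); H=W.reshape(-1,3)
  m=(abs(H[:,2]-150)<25)&(H[:,1]<-35)&(H[:,1]>-130)&(abs(H[:,0]-452)<50); q=H[m]; print(f,len(q),np.median(q[:,2]))
# project button
A=att(c['attitude']); f=210/np.tan(np.radians(c['vfov']/2))
b=np.array([482+16*-np.cos(np.radians(-16.8)),20+16*-np.sin(np.radians(-16.8)),175])
x=A.T@(b-c['origin']); u=c['cx']+f*x[0]/x[2]; v=c['cy']+f*x[1]/x[2]; print(u,v)
u,v=int(u),int(v); cr=p[max(0,v-60):v+60,max(0,u-80):u+80]
out=np.hstack([cv2.resize(p,(400,300)),cv2.resize(cr,(400,300),interpolation=cv2.INTER_CUBIC)]); cv2.imwrite('pics/c6.png',out[:,:,::-1])
```

```text
[369.29987547  19.60277294 281.23853583] [ 0.33630734 -0.45246557 -0.688605    0.79835729 -0.35323611  2.10316984]
[317.62973129 116.49159212 390.00241114]
top0 340 159.63810256145177
t5 331 141.03285677693702
t6 328 137.8988275467325
292.1889057445301 163.9981357220325
```

View pics/c6.png

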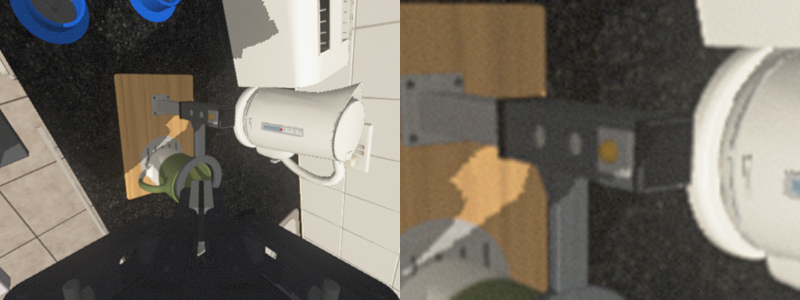

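The crop shows the brass button at (608,150) in the bright strip's hole, with the two plain holes below it.

Run:
```python
from h import *
W=cloud('w6'); p=np.load('pics/w6.npz')['p'].astype(int)
n=np.array([-np.cos(np.radians(-16.8)),-np.sin(np.radians(-16.8)),0])
o=np.array([482,20,0])
S=(W-o)@n   # outward distance from axis; face=12, tip=16
y=(W-o)@np.array([np.cos(np.radians(73.2)),np.sin(np.radians(73.2)),0])
v,u=164,292
m=np.zeros(S.shape,bool); m[v-40:v+40,u-60:u+60]=1; m&=(abs(y)<9)&(S>3)&(S<25)&(W[...,2]>120)&(W[...,2]<192)
br=m&(p[...,0]-p[...,2]>50)
print('face',m.sum(),np.median(S[m&~br]),'brass',br.sum(),np.sort(S[br]).round(1),W[br].mean(0), 'pix',np.argwhere(br).mean(0))
import sys
for z in range(125,195,5):
    k=m&~br&(abs(W[...,2]-z)<2.5); print(z,k.sum(),np.median(S[k]).round(1) if k.sum() else '')
```

```text
face 1022 11.306580554589106 brass 46 [11.  11.5 12.1 12.3 12.3 12.6 12.6 12.8 12.8 12.8 12.9 13.1 13.1 13.2
 13.3 13.4 13.7 13.9 13.9 14.  14.  14.1 14.1 14.2 14.2 14.3 14.4 14.4
 14.5 14.6 14.6 14.6 14.8 14.8 14.9 15.1 15.1 15.1 15.1 15.2 15.3 15.4
 15.8 15.8 16.  16.1] [468.79916781  24.67326014 176.32060264] pix [163.2173913  294.95652174]
125 64 11.1
130 36 11.2
135 51 11.5
140 53 11.5
145 60 11.6
150 80 11.0
155 42 11.6
160 64 11.6
165 72 11.5
170 48 11.2
175 54 11.2
180 109 10.8
185 32 11.0
190 183 9.9
```

Emit:
{"method": "arm_command", "body": {"targets": [{"slide": [8, -34, 0], "twist": [2, 6.7, 0]}, {"slide": [16, -68, 0], "twist": [4, 13.4, 0]}, {"slide": [24, -102, 0], "twist": [6, 20, 0]}, {"slide": [32, -136, 0], "twist": [8, 26.5, 0]}, {"slide": [42, -170, 0], "twist": [10, 33, 0]}], "gripper": 85}}

```text
time: 8.47
ee_pos: [410.0, -127.8, 284.5]
tcp_rot: [2.984, -0.005, 1.276]
ft_force: [2.2, 1.5, 0.3]
grip_width: 60.3
```

Emit:
{"method": "arm_command", "body": {"targets": [{"slide": [8, -34, -10], "twist": [0.5, 1.6, 0]}, {"slide": [16, -68, -20], "twist": [0.5, 1.6, 0]}, {"slide": [24, -102, -30], "twist": [0.5, 1.6, 0]}, {"slide": [36, -134, -30], "twist": [0.5, 1.6, 0]}, {"slide": [36, -134, -30], "twist": [0.5, 1.6, 0]}]}}

```text
time: 8.88
ee_pos: [448.7, -268.6, 252.0]
tcp_rot: [3.016, -0.006, 1.271]
ft_force: [-0.2, 1.5, -0.6]
grip_width: 85.0
```

Run:
```python
from h import *
s=telemetry.observe();print(s['ee_pos'],s['tcp_rot'])
c,p,d=snap('wrist','w7');snap('top','t7')
W=cloud('w7'); H=W.reshape(-1,3)
for z,r,hw in((14,36,6),(58,29,1)):
  print(z,ringfit(W,z-.5,[447,-283],r,hw,5,46 if z<20 else 36))
W=cloud('t7'); print(ringfit(W,138,[452,-80]))
```

```text
[ 448.71131486 -268.58850316  252.03556017] [ 3.01560019 -0.00584093  1.27097099]
14 (array([ 449.563374  , -273.61174283]), 2444, np.float64(11.802450749572017), np.float64(11963.389063359864))
58 (array([ 448.27367617, -283.06500367]), 687, np.float64(56.884978590918706), np.float64(256.1206977744498))
(array([451.90965569, -79.39398047]), 338, np.float64(137.90710398407327), np.float64(157.31481465191328))
```

View pics/w7.png

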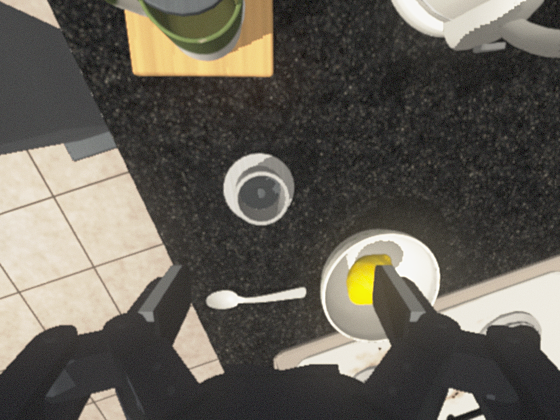

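The dripper's rim is centred at about (264,195), its flange at (259,188), and there is clear room around it. The spoon at (255,298) and bowl (380,285) are clear of the grasp.

Run:
```python
from h import *
z=np.load('pics/w7.npz'); A=att(z['attitude']); f=210/np.tan(np.radians(float(z['vfov'])/2))
for u,v,h in((264.5,196,58),(259.3,188.5,12)):
    r=A@np.array([(u-z['cx'])/f,(v-z['cy'])/f,1]); t=(h-z['origin'][2])/r[2]; print((z['origin']+t*r).round(1))
```

```text
[ 452.2 -281.5   58. ]
[ 448.7 -283.3   12. ]
```

Emit:
{"method": "arm_command", "body": {"targets": [{"slide": [0, -14, -20], "twist": [2.1, 6.7, 0]}, {"slide": [0, -14, -60], "twist": [2.1, 6.9, 0]}, {"slide": [0, -14, -100], "twist": [2.1, 6.9, 0]}, {"slide": [0, -14, -130], "twist": [2.1, 6.9, 0]}, {"slide": [0, -14, -130], "twist": [2.1, 6.9, 0]}]}}

```text
time: 9.4
ee_pos: [444.4, -276.3, 117.1]
tcp_rot: [-3.131, -0.01, 1.272]
ft_force: [-0.6, 1.2, -0.9]
grip_width: 85.5
```

Run:
```python
from h import *
s=telemetry.observe();print(s['ee_pos'],s['tcp_rot'])
snap('wrist','w8')
W=cloud('w8')
print(ringfit(W,57.5,[448,-283],29,1,5,36))
```

```text
[ 444.41105247 -276.31017334  117.08909103] [-3.13111208 -0.00999378  1.27176089]
(array([ 448.21542522, -282.50307136]), 1832, np.float64(56.72393233755898), np.float64(748.1779026540275))
```

Emit:
{"method": "arm_command", "body": {"targets": [{"slide": [4, -6.5, -5], "twist": [-0.7, -0.4, 0]}, {"slide": [4, -6.5, -30], "twist": [-0.7, -0.4, 0]}, {"slide": [4, -6.5, -60], "twist": [-0.7, -0.4, 0]}, {"slide": [4, -6.5, -85], "twist": [-0.7, -0.4, 0]}, {"slide": [4, -6.5, -90], "twist": [-0.7, -0.4, 0]}]}}

```text
time: 9.87
ee_pos: [449.5, -283.5, 29.4]
tcp_rot: [3.139, 0.001, 1.272]
ft_force: [-0.6, 0.4, -0.2]
grip_width: 85.1
```

Emit:
{"method": "arm_command", "body": {"targets": [{"slide": [0, 0, 0], "twist": [0, 0, 0]}]}}

```text
time: 9.95
ee_pos: [450.0, -283.8, 30.0]
tcp_rot: [3.138, 0.001, 1.272]
ft_force: [-0.1, -0.3, 1.0]
grip_width: 85.0
```

Emit:
{"method": "arm_command", "body": {"targets": [{"slide": [-1.5, 1, -2.5], "twist": [0, 0, 0]}, {"slide": [-1.5, 1, -2.5], "twist": [0, 0, 0]}, {"slide": [-1.5, 1, -2.5], "twist": [0, 0, 0]}, {"slide": [-1.5, 1, -2.5], "twist": [0, 0, 0]}, {"slide": [-1.5, 1, -2.5], "twist": [0, 0, 0]}], "gripper": 45, "squeeze": 40}}

```text
time: 10.37
ee_pos: [449.6, -283.4, 29.7]
tcp_rot: [3.135, 0.002, 1.272]
ft_force: [-1.8, 0.8, 6.1]
grip_width: 57.0
```

Emit:
{"method": "arm_command", "body": {"targets": [{"slide": [0, 0, 0], "twist": [0, 0, 0]}, {"slide": [0, 0, 0], "twist": [0, 0, 0]}, {"slide": [0, 0, 0], "twist": [0, 0, 0]}]}}

```text
time: 10.62
ee_pos: [450.1, -283.7, 30.5]
tcp_rot: [3.134, 0.002, 1.272]
ft_force: [-0.5, 0.1, -1.1]
grip_width: 56.8
```

Emit:
{"method": "arm_command", "body": {"targets": [{"slide": [0, 0, 15], "twist": [0, 0, 0]}, {"slide": [0, 0, 50], "twist": [0, 0, 0]}, {"slide": [0, 0, 90], "twist": [0, 0, 0]}, {"slide": [0, 0, 130], "twist": [0, 0, 0]}, {"slide": [0, 0, 165], "twist": [0.2, 0.4, 0]}]}}

```text
time: 11.03
ee_pos: [449.8, -283.6, 198.2]
tcp_rot: [3.141, 0.001, 1.272]
ft_force: [1.1, -0.2, -1.1]
grip_width: 56.9
```

Emit:
{"method": "arm_command", "body": {"targets": [{"slide": [-5, 22, 10], "twist": [0, 0, 0]}, {"slide": [-12, 50, 20], "twist": [0, 0, 0]}, {"slide": [-18, 78, 20], "twist": [0, 0, 0]}, {"slide": [-24, 104, 20], "twist": [0, 0, 0]}, {"slide": [-24, 104, 20], "twist": [0, 0, 0]}]}}

```text
time: 11.45
ee_pos: [424.2, -176.2, 218.8]
tcp_rot: [3.141, -0.0, 1.274]
ft_force: [-0.8, -0.5, -1.1]
grip_width: 57.1
```

Emit:
{"method": "arm_command", "body": {"targets": [{"slide": [0, 0, 0], "twist": [0, 0, 0]}]}}

```text
time: 11.53
ee_pos: [424.1, -175.4, 219.2]
tcp_rot: [3.141, -0.0, 1.276]
ft_force: [0.8, -0.4, -1.8]
grip_width: 56.9
```

Run:
```python
from h import *
s=telemetry.observe();print(s['ee_pos'],s['tcp_rot'],s['ft_force'],s['grip_width'])
c,p,d=snap('wrist','w9')
W=cloud('w9')
print(ringfit(W,138,[452,-80],tol=5))
e=s['ee_pos']; print('rim',ringfit(W,e[2]+27.5,e[:2],29,1,5,36))
```

```text
[ 424.127888   -175.42553698  219.15615978] [ 3.14059820e+00 -1.47684299e-05  1.27600020e+00] [ 0.78868456 -0.35607736 -1.79553118] 56.89687425945718
(array([451.59578591, -80.85783475]), 7519, np.float64(136.64548428709443), np.float64(108.11098123803046))
rim (array([ 424.96580989, -174.64945521]), 5748, np.float64(246.1845925364786), np.float64(3454.683482816361))
```

View pics/w9.png

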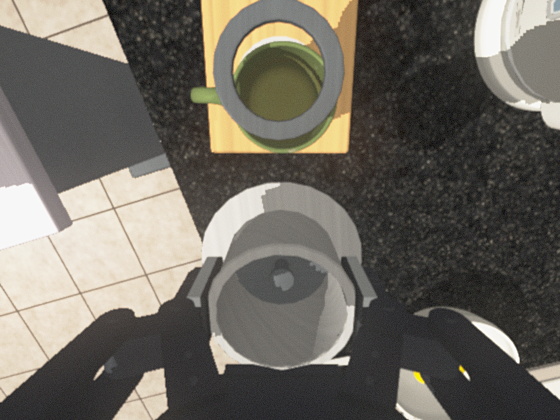

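The ring spans columns 214–344 around (279,69). The held dripper is upright, with its flange spanning columns 203–362 and its far edge at (282,183). I use this frame to get the offset between dripper and ring.

Run:
```python
from h import *
z=np.load('pics/w9.npz'); A=att(z['attitude']); f=210/np.tan(np.radians(float(z['vfov'])/2)); p=z['p']; W=cloud('w9')
e=np.array([424.13,-175.43]); tx=np.array([np.cos(1.276),np.sin(1.276)]); ty=np.array([tx[1],-tx[0]])
def ray(u,v,h):
    r=A@np.array([(u-z['cx'])/f,(v-z['cy'])/f,1]); t=(h-z['origin'][2])/r[2]; return (z['origin']+t*r)[:2]
# flange rim points from depth: nearest-surface boundary, z>180 in upper part
m=(W[...,2]>185)&(W[...,2]<215); pts=[]
for u in range(206,361,4):
    v=np.where(m[170:300,u])[0]
    if len(v): pts.append(ray(u,170+v[0]-.5,200.7))
q=np.array(pts); print(len(q))
for r in(43,):
    s=least_squares(lambda c:np.hypot(q[:,0]-c[0],q[:,1]-c[1])-r,e,loss='soft_l1',f_scale=.5); print('flange c',s.x,'tool xy',(s.x-e)@tx,(s.x-e)@ty,s.cost)
# ring outer edge same method
m=abs(W[...,2]-137)<8; pts=[]
for v in range(20,120,3):
    us=np.where(m[v,190:370])[0]
    if len(us): pts+= [ray(190+us[0]-.5,v,138.3),ray(190+us[-1]+.5,v,138.3)]
for u in range(240,320,3):
    v=np.where(m[100:150,u])[0]
    if len(v): pts.append(ray(u,100+v[-1]+.5,138.3))
q=np.array(pts); s=least_squares(lambda c:np.hypot(q[:,0]-c[0],q[:,1]-c[1])-42,[451,-80],loss='soft_l1',f_scale=.5); print('ring',s.x,s.cost,len(q)); print('res',np.abs(np.hypot(*(q-s.x).T)-42).mean())
```

```text
39
flange c [ 424.56052093 -176.09562847] tool xy -0.5118284594626923 0.6053438321034027 0.8124888810932664
ring [451.80610547 -80.15337981] 20.860611543664213 95
res 0.7319486042201813
```

Emit:
{"method": "arm_command", "body": {"targets": [{"slide": [8, 28, 0], "twist": [0, 0, 0]}, {"slide": [18, 62, 0], "twist": [0, 0, 0]}, {"slide": [27.2, 95.6, 0], "twist": [0, 0, 0]}, {"slide": [27.2, 95.6, -15], "twist": [0, 0, 0]}, {"slide": [27.2, 95.6, -30], "twist": [0, 0, 0]}]}}

```text
time: 12.0
ee_pos: [452.7, -79.0, 189.2]
tcp_rot: [3.139, -0.001, 1.278]
ft_force: [0.1, 0.1, -2.4]
grip_width: 56.9
```

Emit:
{"method": "arm_command", "body": {"targets": [{"slide": [0, 0, 0], "twist": [0, 0, 0]}, {"slide": [0, 0, 0], "twist": [0, 0, 0]}]}}

```text
time: 12.17
ee_pos: [452.7, -79.3, 188.9]
tcp_rot: [3.14, -0.0, 1.278]
ft_force: [-0.2, -0.0, -0.4]
grip_width: 56.6
```

Emit:
{"method": "arm_command", "body": {"targets": [{"slide": [-1.3, -0.5, -3], "twist": [0, 0, 0]}, {"slide": [-1.3, -0.5, -8], "twist": [0, 0, 0]}, {"slide": [-1.3, -0.5, -14], "twist": [0, 0, 0]}, {"slide": [-1.3, -0.5, -17], "twist": [0, 0, 0]}, {"slide": [-1.3, -0.5, -17], "twist": [0, 0, 0]}]}}

```text
time: 12.58
ee_pos: [451.0, -80.0, 171.2]
tcp_rot: [3.141, -0.0, 1.277]
ft_force: [-0.5, -0.1, -1.0]
grip_width: 57.1
```

Run:
```python
from h import *
s=telemetry.observe();print(s['ee_pos'],s['tcp_rot'],s['ft_force'])
c,p,d=snap('scene','s10'); c2,p2,d2=snap('wrist','w10')
f=210/np.tan(np.radians(c['vfov']/2)); x=att(c['attitude']).T@(np.array([452,-80,140])-c['origin']); u,v=int(c['cx']+f*x[0]/x[2]),int(c['cy']+f*x[1]/x[2]); print(u,v)
out=np.hstack([cv2.resize(p[v-50:v+40,u-60:u+60],(400,300),interpolation=cv2.INTER_CUBIC),cv2.resize(p2,(400,300))]); cv2.imwrite('pics/c10.png',out[:,:,::-1])
```

```text
[450.97460457 -79.98184883 171.19297832] [ 3.14146803e+00 -2.79141402e-04  1.27716638e+00] [-0.46454627 -0.09752495 -0.967181  ]
281 210
```

View pics/c10.png

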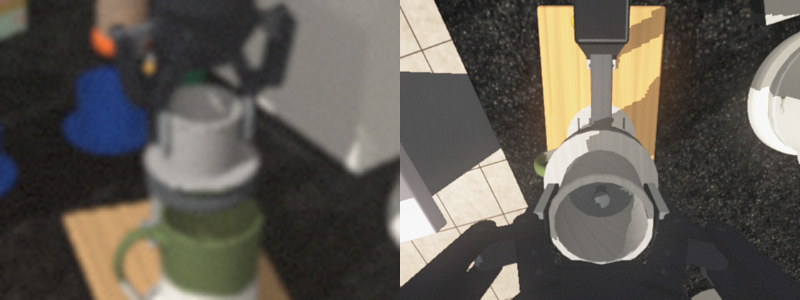

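The dripper hangs just over the ring at (205,165) in the left pane, concentric with it and clear of the mug. I lower it slowly.

Emit:
{"method": "arm_command", "body": {"targets": [{"slide": [0.3, 0, -1.2], "twist": [0, 0, 0]}, {"slide": [0.3, 0, -2.4], "twist": [0, 0, 0]}, {"slide": [0.3, 0, -3.6], "twist": [0, 0, 0]}, {"slide": [0.3, 0, -5], "twist": [0, 0, 0]}, {"slide": [0.3, 0, -5], "twist": [0, 0, 0]}]}}

```text
time: 13.1
ee_pos: [451.5, -79.9, 166.6]
tcp_rot: [3.141, -0.0, 1.278]
ft_force: [0.1, 0.2, -1.3]
grip_width: 57.2
```

No contact force, so the spigot is entering.

Emit:
{"method": "arm_command", "body": {"targets": [{"slide": [0, 0, -1], "twist": [0, 0, 0]}, {"slide": [0, 0, -2], "twist": [0, 0, 0]}, {"slide": [0, 0, -3], "twist": [0, 0, 0]}, {"slide": [0, 0, -4], "twist": [0, 0, 0]}, {"slide": [0, 0, -4], "twist": [0, 0, 0]}]}}

```text
time: 13.52
ee_pos: [451.4, -79.8, 162.4]
tcp_rot: [3.141, -0.0, 1.278]
ft_force: [-0.6, -0.1, -1.8]
grip_width: 56.9
```

Emit:
{"method": "arm_command", "body": {"targets": [{"slide": [0, 0, -0.7], "twist": [0, 0, 0]}, {"slide": [0, 0, -1.4], "twist": [0, 0, 0]}, {"slide": [0, 0, -2], "twist": [0, 0, 0]}]}}

```text
time: 13.77
ee_pos: [451.4, -79.8, 160.3]
tcp_rot: [3.141, -0.0, 1.278]
ft_force: [-0.2, 0.5, -0.3]
grip_width: 57.1
```

Emit:
{"method": "arm_command", "body": {"targets": [{"slide": [0, 0, -0.5], "twist": [0, 0, 0]}, {"slide": [0, 0, -1], "twist": [0, 0, 0]}]}}

```text
time: 13.93
ee_pos: [451.4, -79.8, 159.2]
tcp_rot: [3.141, -0.0, 1.278]
ft_force: [0.3, 0.2, -2.0]
grip_width: 57.1
```

Emit:
{"method": "arm_command", "body": {"targets": [{"slide": [0, 0, -0.5], "twist": [0, 0, 0]}, {"slide": [0, 0, -1], "twist": [0, 0, 0]}]}}

```text
time: 14.1
ee_pos: [451.5, -79.8, 158.8]
tcp_rot: [3.141, -0.0, 1.278]
ft_force: [-4.1, 0.5, 10.8]
grip_width: 56.9
```

The flange has met the ring at the expected height. I ease off, then open and lift away.

Emit:
{"method": "arm_command", "body": {"targets": [{"slide": [0, 0, 0.2], "twist": [0, 0, 0]}, {"slide": [0, 0, 0.2], "twist": [0, 0, 0]}, {"slide": [0, 0, 0.2], "twist": [0, 0, 0]}, {"slide": [0, 0, 0.2], "twist": [0, 0, 0]}, {"slide": [0, 0, 0.2], "twist": [0, 0, 0]}], "gripper": 80}}

```text
time: 14.52
ee_pos: [451.5, -79.8, 158.9]
tcp_rot: [3.141, -0.0, 1.278]
ft_force: [-0.4, -0.5, -0.5]
grip_width: 79.6
```

Emit:
{"method": "arm_command", "body": {"targets": [{"slide": [0, 0, 10], "twist": [0, 0, 0]}, {"slide": [0, 0, 30], "twist": [0, 0, 0]}, {"slide": [0, 0, 60], "twist": [0, 0, 0]}, {"slide": [0, 0, 95], "twist": [0, 0, 0]}, {"slide": [0, 0, 120], "twist": [0, 0, 0]}]}}

```text
time: 14.93
ee_pos: [451.6, -79.8, 281.3]
tcp_rot: [3.139, -0.001, 1.278]
ft_force: [0.7, -0.2, -0.1]
grip_width: 79.9
```

Emit:
{"method": "arm_command", "body": {"targets": [{"slide": [-6, -20, 10], "twist": [0, 0, 0]}, {"slide": [-14, -50, 20], "twist": [0, 0, 0]}, {"slide": [-20, -85, 20], "twist": [0, 0, 0]}, {"slide": [-20, -100, 20], "twist": [0, 0, 0]}, {"slide": [-20, -100, 20], "twist": [0, 0, 0]}]}}

```text
time: 15.35
ee_pos: [431.5, -182.5, 301.4]
tcp_rot: [3.139, 0.0, 1.275]
ft_force: [-0.6, -0.2, -0.5]
grip_width: 80.0
```

Run:
```python
from h import *
s=telemetry.observe();print(s['ee_pos'],s['ft_force'],s['time'])
c2,p2,d2=snap('wrist','w11'); c,p,d=snap('scene','s11'); snap('top','t11')
W=cloud('w11'); H=W.reshape(-1,3)
print('rim',ringfit(W,138.3+49-1.5,[452,-80],29,1,5,36)); print('flange',ringfit(W,138.3+3-1.5,[452,-80],36.5,6.5,4,46))
r=H[(abs(H[:,2]-186)<6)&(np.hypot(H[:,0]-452,H[:,1]+80)<34)]; A=np.c_[r[:,:2]-[452,-80],np.ones(len(r))]; print('rim plane',np.linalg.lstsq(A,r[:,2],rcond=None)[0])
f=H[(abs(H[:,2]-140)<5)&(np.hypot(H[:,0]-452,H[:,1]+80)<42)&(np.hypot(H[:,0]-452,H[:,1]+80)>32)]; A=np.c_[f[:,:2]-[452,-80],np.ones(len(f))]; print('fl plane',np.linalg.lstsq(A,f[:,2],rcond=None)[0])
W=cloud('t11'); 
for u,v in((157,225),(383,240)): print(W[v,u])
out=np.hstack([cv2.resize(p[155:245,221:341],(400,300),interpolation=cv2.INTER_CUBIC),cv2.resize(p2,(400,300))]); cv2.imwrite('pics/c11.png',out[:,:,::-1])
```

```text
[ 431.46284799 -182.46593367  301.3823944 ] [-0.55659932 -0.21000974 -0.47912384] 15.35
rim (array([451.87567889, -81.2875867 ]), 1709, np.float64(185.76614845724254), np.float64(644.541154474819))
flange (array([447.69037013, -81.6927614 ]), 5294, np.float64(141.1167820585695), np.float64(30428.373110812605))
rim plane [ 5.80168055e-04 -1.21590707e-02  1.85510973e+02]
fl plane [ 8.53412117e-04 -2.22092385e-03  1.39760100e+02]
[426.26109107 285.49424576  98.40333002]
[ 400.47933138 -428.09506175   10.15143303]
```

View pics/c11.png

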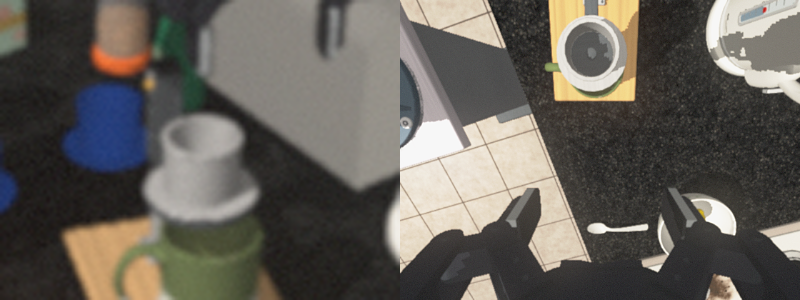

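The dripper sits level in the ring at (200,175), with the brass button still showing at (150,80). The mug and spoon stand where they were. The flange plane reads about 141 mm and is level to within 0.2°, so it is fully home.

```bash
python3 -c "
from bench import manip
print(manip.sign_off())"
```

```text
the job is handed in; nothing more can be done
None
```

The outer tube is down one hole and locked, the steel dripper is seated in the ring, and I handed the job in at about 15.5 s. The hand-in gives no verdict.

**Tube:** I gripped it front to back to squeeze the button flush, and slid it about 10.5 mm so the button was hidden. I then let go and pushed gently on the cap. It stopped after about 21.7 mm of travel, with no more than 11 N on the locked button. The wrist camera showed the button about 4 mm out of the hole in the bright strip.

**Dripper:** I then lowered it into the ring. The spigot went in without force and the flange met the ring at about 11 N, after which I released it.

**Last checks:**
- The flange is level to within about 0.2° and at the seated height, and the gripper is touching nothing.
- The mug, jar and spoon appear where they were; I judged the mug by eye.
- **Rim tilt:** a rougher fit on the rim gave about 0.7°, which I put down to depth noise.
- **Flange centre:** its automatic fit was poor, so I relied on the rim centre (451.9, -81.3). That is about 1 mm from the ring centre.
- **Height:** the wrist camera read heights about 1.5 mm low, which I allowed for.

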